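# Empty the returns box and sort its parts into the sample trays

### The job

Slide the clear lid of the wooden returns box fully open and leave it open, then sort the four parts that lie in the box into the three green trays, each part in the tray that carries the same part as a sample on its front ledge: both dark nuts, the bright nut and the bronze bush. Every part must end flat on its tray's floor, none on top of another, and the oil can must stay where it stands.

Things in the scene. Friction and masses are not known exactly. Their poses are not given: they have to be found in the camera images.
- lid (a joint): Travel in m of the returns box's clear lid in its channels: 0 = shut, 0.2 = fully open against the stop, when the whole inside is free. Grows as the lid goes along the box's +x, to the robot's right. Takes about 2 N, stays where it is left. The box is wooden, fixed; inside 200 mm along x, 116 mm along y, floor 5 mm above the bench, channel tops at 47 mm with 113 mm between them.
- lid_grip (a point): Middle of the black grip rib on the lid: 14 mm thick along x, 60 mm long along y, 20 mm high; this point is 10 mm below its top, 10 mm above the lid's face, 52.5 mm above the bench. Axes are the box's: x is the way the lid opens. The middle of the box's inside lies 90 mm minus the lid's travel from here along +x. The parts lie in one row along x, any order, 44 mm apart.
- dark_nut_a: Loose dark blue-grey, sharp-cornered steel hex nut in the returns box, lying flat: 30 mm across flats (the flats face its own +x and -x; the other flats every 60 deg), 34 mm across corners along its y, 20 mm high, about 70 g. Origin: centre of its underside; z up. Its twin is dark_nut_b; both belong in the same tray.
- dark_nut_b: Loose dark blue-grey, sharp-cornered steel hex nut in the returns box, lying flat: 30 mm across flats (the flats face its own +x and -x; the other flats every 60 deg), 34 mm across corners along its y, 20 mm high, about 70 g. Origin: centre of its underside; z up. Twin of dark_nut_a.
- bright_nut: Loose light, warm-grey, round-shouldered steel hex nut in the returns box, lying flat: 27 mm across flats (the flats face its own +x and -x; the other flats every 60 deg), 31 mm across corners along its y, 20 mm high, about 70 g. Origin: centre of its underside; z up.
- bronze_bush: Loose plain bush, a brass-yellow ring standing on its end in the returns box: 30 mm outside diameter, 19 mm bore, 24 mm high, about 80 g. Origin: centre of its underside; z up.
- tray_dark: Green metal tray, fixed, with a dark blue-grey hex nut (30 mm) as sample on the front ledge (fixed at x = -77 mm). Origin: underside, below the middle of the cavity; z up. Cavity 110 mm along x, 84 mm along y; floor 3 mm above the origin, walls 3 mm thick, rim at 34 mm. Ledge 40 mm deep, on the -x side, toward the robot. A fixed grinder crank, 192 mm high, is 40 mm left of the trays.
- tray_bright: Green metal tray, fixed, with a light warm-grey hex nut (27 mm) as sample on the front ledge (fixed at x = -77 mm). Origin: underside, below the middle of the cavity; z up. Cavity 110 mm along x, 84 mm along y; floor 3 mm above the origin, walls 3 mm thick, rim at 34 mm. Ledge 40 mm deep, on the -x side, toward the robot. A fixed grinder crank, 192 mm high, is 40 mm left of the trays.
- tray_bush: Green metal tray, fixed, with a brass-yellow bush (ring) as sample on the front ledge (fixed at x = -77 mm). Origin: underside, below the middle of the cavity; z up. Cavity 110 mm along x, 84 mm along y; floor 3 mm above the origin, walls 3 mm thick, rim at 34 mm. Ledge 40 mm deep, on the -x side, toward the robot. A fixed grinder crank, 192 mm high, is 40 mm left of the trays.
- oil_can: Galvanised conical oil can with a thin curved brass spout, 88 x 116 mm, 202 mm high, standing loose on the bench behind the trays. Not part of the job; leave it where it stands. Origin: centre of its underside.

How it is judged:
By the outcome, as a careful person would: the job done as asked, in the order asked, and still so for the second after the job is handed in, with the robot touching nothing.
It also fails if it takes over 118 s, if anything falls off the work surface, if the arm or the gripper's body presses on something with over 40 N, if the wrist force passes 120 N, or if a joint passes its speed limit or range.

### The arm

A 7-joint arm with a two-finger parallel gripper is mounted at the origin on a cart in front of the work surface, level with it; the furniture and walls round the work are solid. World frame = base frame: x ahead of the robot, y to its left, z up, the work surface at z = 0. Lengths are in mm, angles in rad, forces in N, time in s.
With the tool pointing down it reaches from about 400 to 850 mm from the base axis. Payload 6.9 kg.
Tool frame: the origin (TCP) lies midway between the tips of the shut fingers; the grasp point (between the pads) lies 19 mm behind it; z points along the fingers, y is the line along which they close (so a half turn about z gives the same grasp; the last joint's range is limited). The gripper opens to 85 mm and grips with 20 to 120 N. Pads are 22 mm wide; open, the fingers measure 114 mm over their backs; the gripper's body (76 mm by 85 mm) begins 54 mm behind the grasp point. The pads swing forward as they close: fully open they stand 13 mm farther back than shut.
Start: joints at [-1.125, 0.507, -0.238, 1.5, 0.126, 1.149, -0.155], TCP at [208.33, 589.245, 231.275] pointing down, gripper open.
Joint ranges: [-3.08, 3.08], [-0.24, 2.05], [-1.43, 1.35], [0, 2.5], [-1.52, 4.66], [0.17, 1.96], [-2.89, 2.89]. Speed limits (rad/s): [2.39, 2.39, 3.14, 3.14, 3.14, 3.14, 3.14].

### API

Orientations are given as a rotation vector (axis times angle).
In Python, from plant import * gives the robot as it stands.
- The arm moves only by the tool drive_tool, never from a script. Its argument "series" is a list of rows, each a list of 3 entries, a list of its own where there are three numbers: the shift along the tool's x, y, z in m, then the turn, a rotation vector about the tool's x, y, z in rad, then the opening, from 0 (shut) to 1 (fully open). A call has 1 to 5 rows; each row is the pose to reach, as a shift and turn from the pose commanded when the call began, along the tool's axes at that moment; what a row does not reach only later rows make up. A row lasts 1/10 s, in which the tool goes at most 50 mm and 8.59 degrees, less where a joint would pass 70% of its speed; a pose out of reach is approached as far as the arm can. A call with a gripper value outside its range is refused whole. The fingers move at their own pace and stop on an object; "force" is the grip in N (left out, the last holds). Time passes only in rows, so rows that repeat a pose let the fingers close. It gives the time, the measured TCP pose, the force, the opening and the grip force at its end, in the units of the state.
- get_state(): the state, without advancing time (a new reading comes with each control period).
- grab_frame(name): name is "side" or "top"; returns a dict with "pixels" (384x512x3 uint8, red, green, blue), "camera_matrix" (3x3 intrinsics, pixels), "D" ([k1, k2, p1, p2, k3] as OpenCV has them; the pictures are not rectified), "origin" and "orientation" of the camera in the world. Camera axes: x right, y down, z forward; pixel columns grow to the right and rows downward; lengths in mm; the calibration is good to about 2 mm. A picture is of the moment at which its call begins. There is no depth.
- hand_in(): hands the job in; it is judged then, once.
Trained networks look in the newest picture that a camera, given by its name, has taken for a name from the list of things; names that differ only in an ending like _2 or _b are one class to them, and where a whole thing is asked for, a point or a joint stands for the part that bears it (a point fixed in the world has none). Each returns a list of dicts, best first, with "p" (0 to 1); they miss things now and then, are a little off and sometimes report something else, mostly with a low value. They report only what shows in the picture. A call takes as long as a camera call.
- look_for(camera, name): "centre" ([row, column] in pixels, amid what is visible of it).
- silhouettes(camera, name): "pixels" (384x512 bool, what is visible of it) and "centre" ([row, column] in pixels, amid what is visible of it).
The state is a dict: "time_s": time; "joints": joint angles; "joint_vel": joint speeds; "joint_efforts": joint torques, N m; "eef_pos": TCP position; "ee_rot": TCP orientation; "contact_force": force on the tool from outside, world axes, zero at the start; "ft_torque": the same for the moment, N m; "gripper_width": finger opening in mm; "grasp_force": force on a finger pad.
Only numpy, scipy, OpenCV 4.12 (cv2) and the standard library are available. Lean on these libraries where they do the work, as an engineer would, in place of code of your own. Each camera call takes 0.05 s, during which the arm holds its last target. There are 200 camera calls.

## Working session

There is one attempt and no reset: what is moved stays moved. The work goes in short steps, Python scripts to look and compute and a tool call to move; the robot and the scene stay as the last step left them, time stands still between calls to the robot, and variables do not carry over. Pictures are saved under pics/ and viewed, at most 14 in all, crops included, and the job is handed in when it is done.

Besides the shell and the picture viewer there is one more tool, called as a command line: name --argument value ..., lists and objects as JSON in quotes. drive_tool: Moves the arm, as the interface text tells. Its arguments: {"type":"object","properties":{"series":{"type":"array"},"force":{"type":"number"}},"required":["series"]}

```bash
mkdir -p pics; ls; python3 - <<'E'
from plant import *
import cv2
s=get_state();print({k:s[k] for k in('time_s','eef_pos','ee_rot','gripper_width','contact_force')})
for n in('top','side'):
    f=grab_frame(n);cv2.imwrite(f'pics/{n}0.png',cv2.resize(f['pixels'][:,:,::-1],(800,600)))
    print(n,f['camera_matrix'],f['D'],f['origin'],f['orientation'])
E
```

```text
pics
{'time_s': 0.0, 'eef_pos': array([208.23006783, 588.76246015, 230.4341051 ]), 'ee_rot': array([-5.31189830e-01, -3.09609411e+00,  2.77836739e-03]), 'gripper_width': 84.94828546733837, 'contact_force': array([ 0.39998646,  1.07440775, -0.05940912])}
top [[384.53407414   0.         257.85702601]
 [  0.         384.53407414 188.89988341]
 [  0.           0.           1.        ]] [-0.03918268  0.          0.          0.          0.        ] [ 411.7950156  -181.8277658   971.99908177] [-2.15380952  2.10193866 -0.17262617]
side [[405.18502816   0.         256.12244397]
 [  0.         405.18502816 190.08644112]
 [  0.           0.           1.        ]] [-0.07628351  0.          0.          0.          0.        ] [623.11072508 498.10157259 648.34318817] [-0.07848198 -2.83149654  1.30973114]
```

View pics/top0.png

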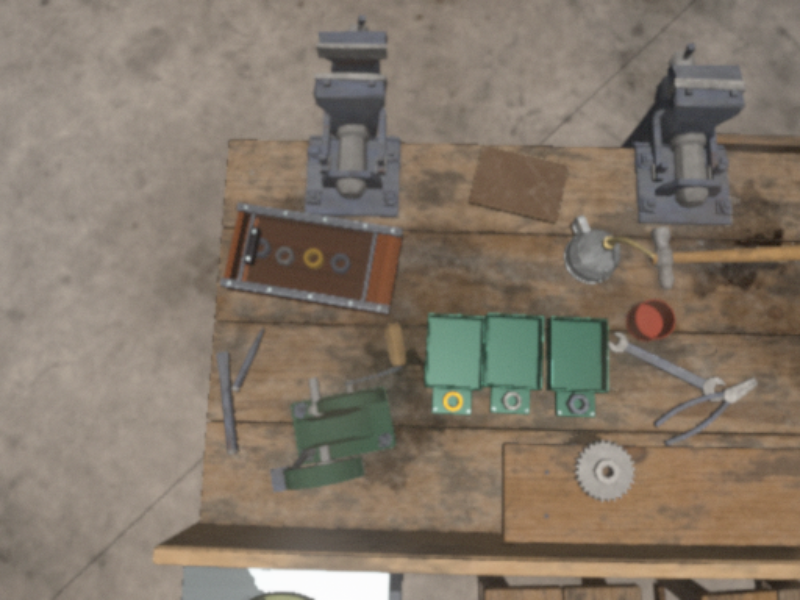

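View pics/side0.png

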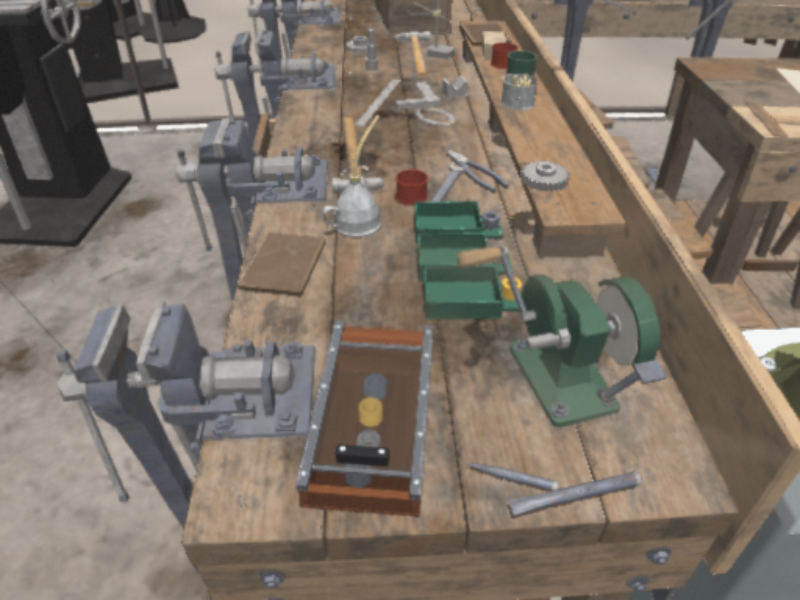

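The top view (800x600) shows the box at about (225–400, 205–310). The rib is at (252,246), and the row of parts runs left to right: dark (partly under the rib), bright (284,256), bush (313,258), dark (340,263). The trays at row 350 run left to right: bush (455), bright (514), dark (578). The side view shows the same order, and the grinder crank sits beside the bush tray.

```bash
cat > h.py <<'E'
from plant import *
import numpy as np, cv2
from scipy.spatial.transform import Rotation as R
def ray(f,rc):
    p=cv2.undistortPoints(np.array([[[rc[1],rc[0]]]],float),np.array(f['camera_matrix']),np.array(f['D']))[0,0]
    return np.array(f['origin']),R.from_rotvec(f['orientation']).apply([p[0],p[1],1])
def at(f,rc,z):
    o,d=ray(f,rc);return (o+d*(z-o[2])/d[2])[:2]
def tri(f1,a,f2,b):
    o1,d1=ray(f1,a);o2,d2=ray(f2,b)
    t=np.linalg.lstsq(np.c_[d1,-d2],o2-o1,rcond=None)[0]
    return (o1+t[0]*d1+o2+t[1]*d2)/2,np.linalg.norm(o1+t[0]*d1-o2-t[1]*d2)
E
python3 - <<'E'
from h import *
np.set_printoptions(precision=1,suppress=True)
s=get_state();print(R.from_rotvec(s['ee_rot']).as_matrix())
F={n:grab_frame(n) for n in('top','side')}
Z=dict(lid_grip=55,dark_nut_a=20,bright_nut=20,bronze_bush=24,tray_dark=15,tray_bright=15,tray_bush=15,oil_can=60,lid=42)
for k,z in Z.items():
    for n in F:
        for d in look_for(n,k)[:4]:
            c=d['centre'];print(k,n,round(d['p'],2),np.round(c,1),at(F[n],c,z))
# masks
for n in F:
  for k in('lid_grip','lid'):
    r=silhouettes(n,k)
    if r:
        m=r[0]['pixels'];rr,cc=np.nonzero(m);P=np.array([at(F[n],q,Z[k]) for q in zip(rr,cc)]).astype(np.float32)
        print(n,k,r[0]['p'],m.sum(),cv2.minAreaRect(P))
# 800x600 view pts -> rails of the box
def v(x,y):return ((y+.5)*.64-.5,(x+.5)*.64-.5)
for p in[(240,208),(402,233),(222,281),(390,309)]:print('rail',at(F['top'],v(*p),47))
for p in[(338,325),(304,503),(428,328),(417,511)]:print('rail s',at(F['side'],v(*p),47))
E
```

```text
[[-0.9  0.3 -0. ]
 [ 0.3  0.9 -0. ]
 [-0.  -0.  -1. ]]
lid_grip top 0.73 [163.1 196.6] [630.6 -19.6]
lid_grip side 0.76 [261.9 236. ] [635.4   6.4]
bright_nut side 0.72 [184.  294.9] [ 488.6 -257.8]
tray_dark top 0.64 [231.9 370.9] [ 475.2 -454.3]
tray_dark side 0.87 [138.3 288.2] [ 480.4 -468.3]
tray_bright top 0.62 [230.  327.9] [ 477.5 -347.4]
tray_bright top 0.59 [232.6 368.6] [ 473.4 -448.5]
tray_bright side 0.81 [158.  283.7] [ 503.4 -373.8]
tray_bush top 0.93 [231.8 290.6] [ 470.9 -254.9]
tray_bush side 0.75 [187.8 295. ] [ 489.1 -249.4]
oil_can top 0.6 [160.4 376.7] [ 646.6 -460. ]
oil_can top 0.43 [230.5 330.6] [ 473.4 -346. ]
oil_can side 0.64 [135.7 227. ] [ 652.2 -421.6]
lid top 0.94 [166.6 197.8] [624.8 -20.8]
lid side 0.79 [265.3 237.3] [633.4   4. ]
top lid_grip 0.81 3698 ((630.7694091796875, -19.50475311279297), (203.3411407470703, 115.9960708618164), 82.07142639160156)
top lid 0.6 3509 ((633.756591796875, -17.260116577148438), (204.84088134765625, 112.83828735351562), 82.62733459472656)
side lid_grip 0.58 4989 ((632.0166625976562, -3.4394989013671875), (203.61184692382812, 113.73332977294922), 82.10883331298828)
side lid 0.84 4959 ((632.4324951171875, -14.5540771484375), (207.9532928466797, 114.17115783691406), 81.84162139892578)
rail [708.   95.1]
rail [ 672.1 -167. ]
rail [587.6 115. ]
rail [ 549.4 -151.5]
rail s [ 676.3 -153.9]
rail s [707.4 124.7]
rail s [ 551.4 -140.7]
rail s [587.5 140.6]
```

```bash
cat >> h.py <<'E'
def v(x,y):return ((y+.5)*.64-.5,(x+.5)*.64-.5)
def plan(wps,start=None):
    """wps: (x,y,z,yaw_deg of tool y axis); prints shift(m)/turn in tool axes from each previous wp"""
    if start is None:
        s=get_state();p=np.array(s['eef_pos']);r=R.from_rotvec(s['ee_rot'])
    else:
        p=np.array(start[:3]);r=down(start[3])
    for w in wps:
        q=np.array(w[:3],float);t=down(w[3])
        d=r.inv().apply(q-p)/1000;a=(r.inv()*t).as_rotvec()
        print('->',w,'shift',np.round(d,4).tolist(),'turn',np.round(a,3).tolist(),'rows>=',max(np.linalg.norm(d)/.05,np.linalg.norm(a)/.1499).round(1))
        p,r=q,t
def down(yaw):
    c,s=np.cos(np.radians(yaw)),np.sin(np.radians(yaw));y=np.array([c,s,0]);z=np.array([0,0,-1.])
    return R.from_matrix(np.c_[np.cross(y,z),y,z])
E
python3 - <<'E'
from h import *
np.set_printoptions(precision=1,suppress=True)
F={n:grab_frame(n) for n in('top','side')}
for n,(c,r) in dict(top=((140,200),(120,200)),side=((190,280),(200,330))).items():
    im=F[n]['pixels'][r[0]:r[1],c[0]:c[1],::-1];k=min(800//im.shape[1],600//im.shape[0])
    cv2.imwrite(f'pics/{n}1.png',cv2.resize(im,None,fx=k,fy=k,interpolation=cv2.INTER_CUBIC));print(n,k)
print(tri(F['top'],v(252,246),F['side'],v(362,455)),at(F['top'],v(252,246),62),at(F['side'],v(362,452),62))
E
```

```text
top 7
side 4
(array([644.4,  69.7,  52.2]), np.float64(0.4617671982892551)) [641.6  67.1] [644.2  72.7]
```

```bash
python3 - <<'E'
import cv2,numpy as np
a=cv2.imread('pics/top1.png');b=cv2.imread('pics/side1.png')
print(a.shape,b.shape)
h=400;f=lambda i:cv2.resize(i,(int(i.shape[1]*h/i.shape[0]),h))
c=np.hstack([f(a),f(b)]);print(c.shape);cv2.imwrite('pics/both1.png',c)
E
```

```text
(560, 420, 3) (520, 360, 3)
(400, 576, 3)
```

View pics/both1.png

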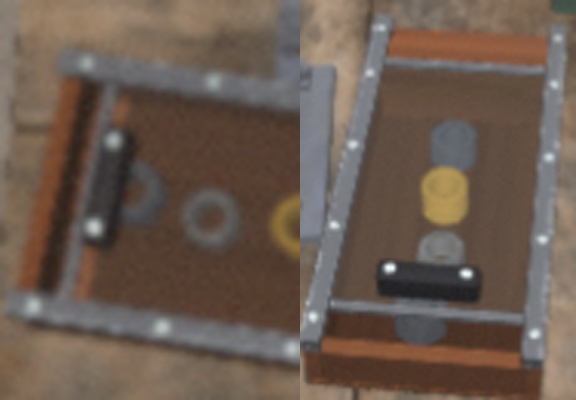

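```bash
python3 - <<'E'
from h import *
plan([(643,70,200,82),(643,70,75,82)])
E
```

```text
-> (643, 70, 200, 82) shift [-0.5829, -0.3447, 0.0313] turn [0.0, -0.0, -0.2] rows>= 13.6
-> (643, 70, 75, 82) shift [0.0, 0.0, 0.125] turn [0.0, 0.0, 0.0] rows>= 2.5
```

drive_tool --series '[[[-0.039, -0.023, 0.002], [0, 0, 0], 0.5], [[-0.078, -0.046, 0.004], [0, 0, 0], 0.5], [[-0.117, -0.069, 0.006], [0, 0, 0], 0.5], [[-0.156, -0.092, 0.008], [0, 0, 0], 0.5], [[-0.194, -0.115, 0.0104], [0, 0, 0], 0.5]]' --force 30

```text
time_s: 1.9
eef_pos: [354.0, 414.7, 221.0]
ee_rot: [0.531, 3.096, 0.001]
contact_force: [1.1, 1.0, 0.5]
gripper_width: 42.9
grasp_force: 0.0
```

drive_tool --series '[[[-0.039, -0.023, 0.002], [0, 0, 0], 0.5], [[-0.078, -0.046, 0.004], [0, 0, 0], 0.5], [[-0.117, -0.069, 0.006], [0, 0, 0], 0.5], [[-0.156, -0.092, 0.008], [0, 0, 0], 0.5], [[-0.194, -0.115, 0.0104], [0, 0, 0], 0.5]]'

```text
time_s: 2.4
eef_pos: [498.7, 241.5, 210.7]
ee_rot: [0.531, 3.096, 0.001]
contact_force: [0.3, 1.5, -0.5]
gripper_width: 42.9
grasp_force: 0.0
```

drive_tool --series '[[[-0.039, -0.023, 0.002], [0, 0, -0.04], 0.5], [[-0.078, -0.046, 0.004], [0, 0, -0.08], 0.5], [[-0.117, -0.069, 0.006], [0, 0, -0.12], 0.5], [[-0.156, -0.092, 0.008], [0, 0, -0.16], 0.5], [[-0.194, -0.115, 0.0104], [0, 0, -0.2], 0.5]]'

```text
time_s: 2.9
eef_pos: [643.2, 68.3, 200.2]
ee_rot: [0.217, 3.134, 0.0]
contact_force: [1.0, 1.2, 0.8]
gripper_width: 43.2
grasp_force: 0.0
```

```bash
python3 - <<'E'
from h import *
s=get_state();print(s['time_s'],s['eef_pos'],s['contact_force'],s['gripper_width'])
plan([(643,70,75,82),(643,70,47,82)])
F={n:grab_frame(n) for n in('top','side')}
cv2.imwrite('pics/b2.png',np.hstack([cv2.resize(F['top']['pixels'][110:210,130:270,::-1],(560,400)),]))
E
```

```text
2.9 [643.23009638  68.34825067 200.15001298] [1.00177616 1.1798671  0.84516115] 43.179064715919885
-> (643, 70, 75, 82) shift [0.0005, 0.0016, 0.1252] turn [0.0, 0.0, 0.001] rows>= 2.5
-> (643, 70, 47, 82) shift [0.0, 0.0, 0.028] turn [0.0, 0.0, 0.0] rows>= 0.6
```

drive_tool --series '[[[0, 0.001, 0.04], [0, 0, 0], 0.5], [[0, 0.001, 0.08], [0, 0, 0], 0.5], [[0, 0.001, 0.115], [0, 0, 0], 0.5], [[0, 0.001, 0.135], [0, 0, 0], 0.5], [[0, 0.001, 0.152], [0, 0, 0], 0.5]]'

```text
time_s: 3.5
eef_pos: [641.2, 71.4, 46.3]
ee_rot: [-0.219, -3.132, 0.0]
contact_force: [1.1, -0.9, 0.3]
gripper_width: 42.6
grasp_force: 0.0
```

drive_tool --series '[[[0, 0, 0], [0, 0, 0], 0.0], [[0, 0, 0], [0, 0, 0], 0.0], [[0, 0, 0], [0, 0, 0], 0.0], [[0, 0, 0], [0, 0, 0], 0.0], [[0, 0, 0], [0, 0, 0], 0.0]]' --force 30

```text
time_s: 4.0
eef_pos: [642.2, 71.2, 48.6]
ee_rot: [0.219, 3.134, 0.0]
contact_force: [-1.4, 0.7, -3.8]
gripper_width: 12.7
grasp_force: 32.8
```

drive_tool --series '[[[0, -0.01, 0], [0, 0, 0], 0.0], [[0, -0.03, 0], [0, 0, 0], 0.0], [[0, -0.055, 0], [0, 0, 0], 0.0], [[0, -0.08, 0], [0, 0, 0], 0.0], [[0, -0.1, 0], [0, 0, 0], 0.0]]'

```text
time_s: 4.5
eef_pos: [627.8, -30.0, 48.5]
ee_rot: [0.221, 3.134, -0.0]
contact_force: [-0.7, 2.0, -3.1]
gripper_width: 13.1
grasp_force: 32.9
```

drive_tool --series '[[[0, -0.02, 0], [0, 0, 0], 0.0], [[0, -0.045, 0], [0, 0, 0], 0.0], [[0, -0.07, 0], [0, 0, 0], 0.0], [[0, -0.085, 0], [0, 0, 0], 0.0], [[0, -0.095, 0], [0, 0, 0], 0.0]]'

```text
time_s: 5.0
eef_pos: [616.7, -108.2, 48.6]
ee_rot: [0.208, 3.133, 0.028]
contact_force: [3.2, 49.4, -2.5]
gripper_width: 13.3
grasp_force: 35.1
```

drive_tool --series '[[[0, -0.003, 0], [0, 0, 0], 0.0], [[0, -0.005, 0], [0, 0, 0], 0.0], [[0, -0.007, 0], [0, 0, 0], 0.0], [[0, -0.008, 0], [0, 0, 0], 0.0], [[0, -0.008, 0], [0, 0, 0], 0.0]]'

```text
time_s: 5.5
eef_pos: [616.8, -108.1, 48.7]
ee_rot: [0.196, 3.134, 0.037]
contact_force: [2.5, 47.7, -1.6]
gripper_width: 13.1
grasp_force: 36.9
```

drive_tool --series '[[[0, 0.014, 0], [0, 0, 0], 0.0], [[0, 0.02, 0], [0, 0, 0], 0.0]]'

```text
time_s: 5.7
eef_pos: [616.8, -107.4, 48.5]
ee_rot: [-0.214, -3.134, -0.003]
contact_force: [-2.3, 0.1, -0.6]
gripper_width: 13.4
grasp_force: 33.8
```

```bash
python3 - <<'E'
from h import *
s=get_state();print(s['time_s'],s['eef_pos'],s['contact_force'],s['gripper_width'],s['ee_rot'])
F={n:grab_frame(n) for n in('top','side')}
cv2.imwrite('pics/b2.png',np.hstack([cv2.resize(F[n]['pixels'][r:r+160,c:c+160,::-1],(400,400)) for n,r,c in(('top',70,130),('side',180,150))]))
E
```

```text
5.7 [ 616.80333692 -107.40373687   48.52382711] [-2.34628198  0.05098747 -0.60451437] 13.378068940650762 [-2.14311093e-01 -3.13426547e+00 -2.62416226e-03]
```

View pics/b2.png

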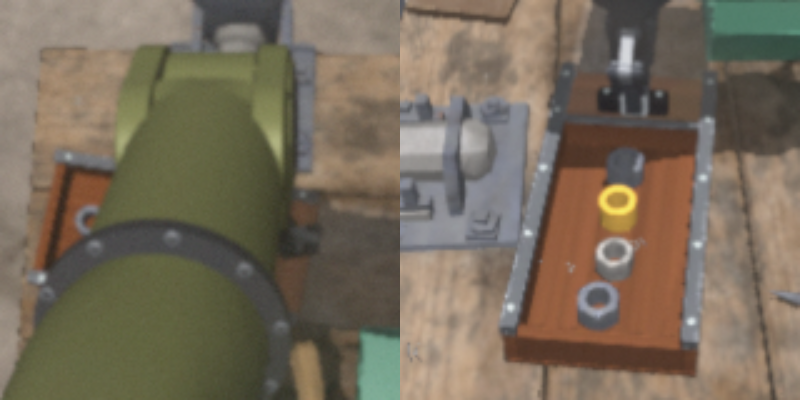

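drive_tool --series '[[[0, 0, 0], [0, 0, 0], 0.4], [[0, 0, 0], [0, 0, 0], 0.4], [[0, 0, 0], [0, 0, 0], 0.4], [[0, 0, -0.02], [0, 0, 0], 0.6], [[0, 0, -0.06], [0, 0, 0], 0.6]]'

```text
time_s: 6.3
eef_pos: [614.7, -111.4, 106.1]
ee_rot: [-0.221, -3.128, 0.001]
contact_force: [0.8, 0.2, -0.6]
gripper_width: 51.1
grasp_force: 0.0
```

drive_tool --series '[[[0, 0, -0.04], [0, 0, 0], 0.6], [[0, 0, -0.08], [0, 0, 0], 0.6], [[0, 0, -0.12], [0, 0, 0], 0.6], [[0, -0.04, -0.16], [0, 0, 0], 0.6], [[0, -0.08, -0.18], [0, 0, 0], 0.6]]'

```text
time_s: 6.8
eef_pos: [606.6, -188.1, 291.3]
ee_rot: [0.214, 3.13, -0.0]
contact_force: [0.7, -1.1, 0.7]
gripper_width: 51.2
grasp_force: 0.0
```

drive_tool --series '[[[0, -0.04, 0], [0, 0, 0], 0.6], [[0, -0.08, 0], [0, 0, 0], 0.6], [[0, -0.12, 0], [0, 0, 0], 0.6], [[0, -0.16, 0], [0, 0, 0], 0.6], [[0, -0.2, 0], [0, 0, 0], 0.6]]'

```text
time_s: 7.3
eef_pos: [576.6, -389.5, 288.0]
ee_rot: [0.222, 3.134, -0.002]
contact_force: [0.5, 0.1, 0.4]
gripper_width: 51.1
grasp_force: 0.0
```

```bash
python3 - <<'E'
from h import *
np.set_printoptions(precision=1,suppress=True)
s=get_state();print(s['time_s'],s['eef_pos'],s['contact_force'],s['gripper_width'],s['ee_rot'])
F={n:grab_frame(n) for n in('top','side')}
np.savez('f.npz',**{n+k:F[n][k] for n in F for k in F[n]})
cv2.imwrite('pics/b3.png',np.hstack([cv2.resize(F[n]['pixels'][r:r+h,c:c+w,::-1],(400,int(400*h/w)),interpolation=cv2.INTER_CUBIC) for n,r,c,h,w in(('top',130,140,100,100),('side',215,190,120,120))]))
for k,z in dict(dark_nut_a=15,bright_nut=15,bronze_bush=17).items():
  for n in F:
    for d in silhouettes(n,k)[:3]:
        m=d['pixels'];c=d['centre'];print(k,n,round(d['p'],2),np.round(c,1),at(F[n],c,z),m.sum())
E
```

```text
7.3 [ 576.6 -389.5  288. ] [0.5 0.1 0.4] 51.14991386567774 [ 0.2  3.1 -0. ]
dark_nut_a side 0.72 [303.4 230.4] [648.2  70.1] 289
dark_nut_a side 0.7 [258.9 237.9] [632.3 -34.4] 233
dark_nut_a side 0.67 [248. 239.] [629.4 -63.4] 188
bright_nut side 0.75 [281.5 234.9] [639.2  21.3] 225
bright_nut side 0.17 [246.4 241.2] [624.7 -67.5] 217
bronze_bush top 0.49 [162.8 198.3] [640.5 -17.2] 113
bronze_bush top 0.44 [221.1 360.1] [ 501.3 -427.4] 1070
bronze_bush side 0.51 [262.1 238. ] [632.2 -24.4] 245
```

View pics/b3.png

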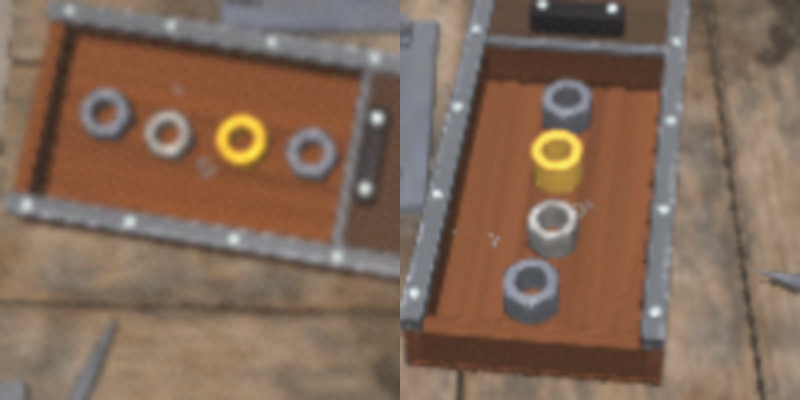

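The top crop shows the lid open and all four parts free: bores at crop (106,112) dark, (167,133) bright, (241,139) bush and (311,152) dark. Next I'll rectify the nuts onto their top plane to get positions and yaw.

```bash
cat > rect.py <<'E'
from h import *
np.set_printoptions(precision=1,suppress=True)
f=np.load('f.npz');F={n:{k[len(n):]:f[k] for k in f.files if k.startswith(n)} for n in('top','side')}
C={'dA':((106,112),(131,280),25),'br':((167,133),(152,221),25),'bu':((241,139),(157,150),29),'dB':((311,152),(166,98),25)}
def rect(fr,c,z,s=5,h=24):
    g=np.arange(-h,h,1/s);X,Y=np.meshgrid(c[1]-g,c[0]-g)  # cols: -y, rows: -x
    P=np.c_[Y.ravel(),X.ravel(),np.full(X.size,z)].astype(float)
    Rw=R.from_rotvec(fr['orientation']).inv();t=-Rw.apply(fr['origin'])
    p=cv2.projectPoints(P,Rw.as_rotvec(),t,fr['camera_matrix'],fr['D'])[0].reshape(X.shape+(2,)).astype(np.float32)
    return cv2.remap(fr['pixels'],p[...,0],p[...,1],cv2.INTER_CUBIC)
if __name__=='__main__':
    rows=[[],[]]
    for k,(a,b,z) in C.items():
        pt=((a[1]+.5)/4-.5+130,(a[0]+.5)/4-.5+140);ps=((b[1]+.5)/3.333-.5+215,(b[0]+.5)/3.333-.5+190)
        t,s=at(F['top'],pt,z),at(F['side'],ps,z);print(k,t,s,tri(F['top'],pt,F['side'],ps))
        rows[0].append(rect(F['top'],t,z,4));rows[1].append(rect(F['side'],s,z,4))
    im=np.vstack([np.hstack(r) for r in rows])[:,:,::-1]
    for i in range(8):
        cv2.drawMarker(im:=np.ascontiguousarray(im),(96+192*(i%4),96+192*(i//4)),(0,0,255),0,12)
    cv2.imwrite('pics/r.png',cv2.convertScaleAbs(im,alpha=1.4));print(im.shape)
E
python3 rect.py
```

```text
dA [650.3  64.3] [650.3  66.6] (array([650.7,  64.9,  22.7]), np.float64(0.4598242072701691))
br [637.5  24.5] [638.3  27.6] (array([638.3,  25.2,  21.7]), np.float64(0.09432361306612078))
bu [633.7 -23.5] [634.4 -20.8] (array([634.4, -23. ,  26.3]), np.float64(0.10338236192211447))
dB [627.2 -67.6] [628.1 -65.2] (array([627.9, -67.3,  22.6]), np.float64(0.39516703186750046))
(384, 768, 3)
```

View pics/r.png

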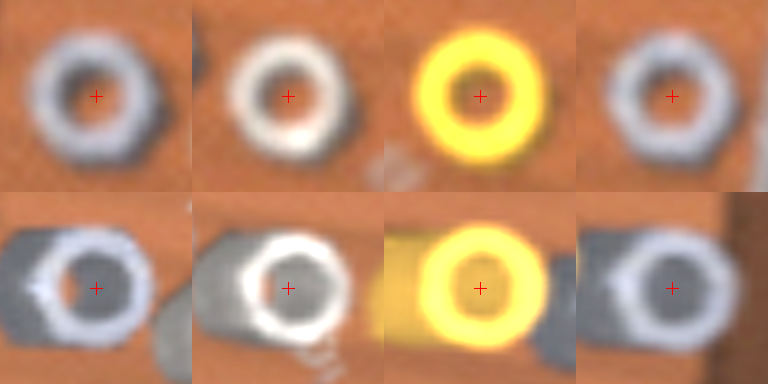

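```bash
cat > yaw.py <<'E'
from rect import *
M={'dA':(650.5,65.3),'br':(638,25.8),'dB':(627.7,-66.5)}
for k in M:
  for n in F:
    a,b,z=C[k]
    p=((a[1]+.5)/4-.5+130,(a[0]+.5)/4-.5+140) if n=='top' else ((b[1]+.5)/3.333-.5+215,(b[0]+.5)/3.333-.5+190)
    c=at(F[n],p,z);im=rect(F[n],c,z,5).astype(np.float32)
    S=1-im.min(2)/np.maximum(im.max(2),1);best=[]
    g=np.arange(-24,24,.2);W=g[:,None]*0+g;H=W.T   # W: col (=-y), H: row(=-x)
    G=np.hypot(*np.gradient(cv2.GaussianBlur(S,(0,0),3)))
    af=27 if k=='br' else 30
    for yaw in range(0,60,3):
      bs=0
      for du in np.arange(-3,3.1,.75):
       for dv in np.arange(-3,3.1,.75):
        # outline points at scaled hex boundary in world: dx,dy
        th=np.radians(np.arange(0,360,4));
        r=af/2/np.cos((th-np.radians(yaw)+np.pi/6)%(np.pi/3)-np.pi/6)
        dx,dy=r*np.cos(th)+du,r*np.sin(th)+dv
        if n=='side': ok=dy<4; 
        else: ok=dy>-30
        u,v_=((-dy[ok]+24)*5).astype(int),((-dx[ok]+24)*5).astype(int)
        sc=G[v_.clip(0,239),u.clip(0,239)].mean()
        if sc>bs:bs=sc;bd=(du,dv)
      best.append((round(float(bs)*1000,2),yaw,bd))
    best.sort(reverse=True);print(k,n,c,best[:5],best[-1][:2])
E
python3 yaw.py
```

```text
dA top [650.3  64.3] [(19.4, 57, (np.float64(-2.25), np.float64(-0.75))), (19.35, 54, (np.float64(-2.25), np.float64(-0.75))), (19.32, 0, (np.float64(-2.25), np.float64(-0.75))), (19.18, 3, (np.float64(-1.5), np.float64(-0.75))), (19.17, 51, (np.float64(-2.25), np.float64(-0.75)))] (17.29, 27)
dA side [650.3  66.6] [(31.9, 57, (np.float64(0.0), np.float64(0.75))), (31.89, 0, (np.float64(0.0), np.float64(0.75))), (31.68, 3, (np.float64(0.0), np.float64(0.75))), (31.19, 54, (np.float64(0.0), np.float64(0.75))), (31.07, 51, (np.float64(0.0), np.float64(0.75)))] (26.99, 30)
br top [637.5  24.5] [(14.71, 48, (np.float64(-2.25), np.float64(-2.25))), (14.69, 54, (np.float64(-2.25), np.float64(-2.25))), (14.65, 45, (np.float64(-2.25), np.float64(-2.25))), (14.64, 51, (np.float64(-2.25), np.float64(-2.25))), (14.58, 42, (np.float64(-2.25), np.float64(-2.25)))] (13.79, 21)
br side [638.3  27.6] [(22.5, 48, (np.float64(0.0), np.float64(-1.5))), (22.34, 45, (np.float64(0.0), np.float64(-1.5))), (22.2, 42, (np.float64(0.0), np.float64(-1.5))), (22.14, 51, (np.float64(0.0), np.float64(-2.25))), (22.05, 30, (np.float64(0.0), np.float64(-1.5)))] (21.24, 6)
dB top [627.2 -67.6] [(21.53, 54, (np.float64(-1.5), np.float64(-0.75))), (21.5, 57, (np.float64(-1.5), np.float64(-0.75))), (21.48, 51, (np.float64(-1.5), np.float64(-0.75))), (21.29, 0, (np.float64(-1.5), np.float64(-0.75))), (21.2, 48, (np.float64(-1.5), np.float64(-0.75)))] (19.09, 27)
dB side [628.1 -65.2] [(25.73, 51, (np.float64(-0.75), np.float64(-2.25))), (25.53, 54, (np.float64(-0.75), np.float64(-2.25))), (25.52, 57, (np.float64(-0.75), np.float64(-2.25))), (25.5, 48, (np.float64(-0.75), np.float64(-2.25))), (25.43, 45, (np.float64(-0.75), np.float64(-2.25)))] (23.58, 15)
```

```bash
python3 - <<'E'
from h import *
print(get_state()['joints'])
a=cv2.imread('pics/top0.png')[305:420,415:615];b=cv2.imread('pics/side0.png')[195:325,400:540]
a=cv2.resize(a,None,fx=4,fy=4,interpolation=cv2.INTER_CUBIC);cv2.imwrite('pics/tr.png',a)
E
```

```text
[ 0.64498586  0.59049996 -0.18110617  1.18653503  0.10184861  1.37280475
  1.90689076]
```

View pics/tr.png

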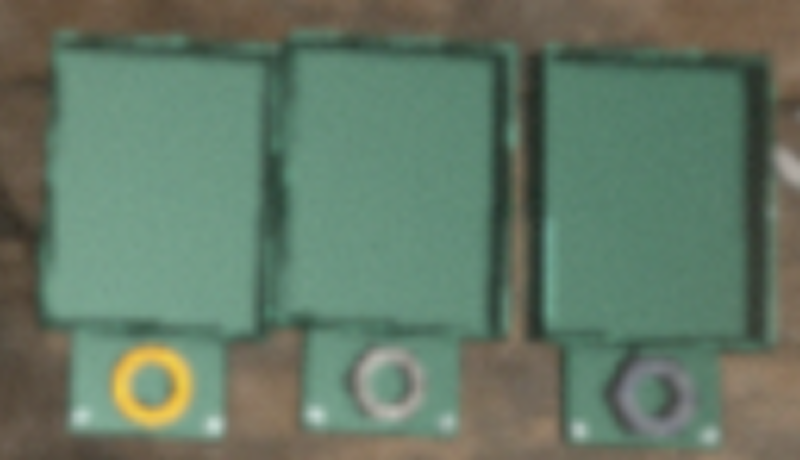

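```bash
python3 - <<'E'
from h import *
np.set_printoptions(precision=1,suppress=True)
F={n:grab_frame(n) for n in('top','side')}
w=lambda p,z:at(F['top'],v(p[0]/4+415-.4,p[1]/4+305-.4),z)
T=dict(bush=[(57,36),(280,43),(254,335),(42,322)],bright=[(290,35),(515,42),(503,338),(272,325)],dark=[(532,45),(772,55),(772,347),(532,337)])
S=dict(bush=(152,386),bright=(388,384),dark=(656,397))
for k in T:
    P=np.array([w(p,34) for p in T[k]]);e=[np.linalg.norm(P[i]-P[(i+1)%4]) for i in range(4)]
    d=(P[0]-P[3]+P[1]-P[2]);c=P.mean(0);s=w(S[k],15)
    print(k,c,'edges',np.round(e),'yaw',np.degrees(np.arctan2(d[1],d[0])),'sample',s,np.linalg.norm(c-s),np.degrees(np.arctan2(*(c-s)[::-1])))
# rim corners in side view at 800x600
for k,P in dict(bush=[(424,271),(495,266),(502,315),(428,318)],dark=[(415,207),(479,204),(485,232),(417,234)]).items():
    Q=np.array([at(F['side'],v(*p),34) for p in P]);print(k,'side',Q.mean(0),Q.tolist())
E
```

```text
bush [ 488.7 -253. ] edges [ 88. 114.  82. 112.] yaw -3.4205575215919093 sample [ 410.4 -252.9] 78.33282951558311 -0.10394381500872267
bright [ 490.5 -345.4] edges [ 89. 116.  89. 114.] yaw -3.214376103801503 sample [ 413.3 -345.5] 77.19873582177684 0.11155964155331409
dark [ 488.5 -445.9] edges [ 95. 114.  93. 114.] yaw -1.2742839060184694 sample [ 410.5 -451. ] 78.09835734991096 3.7765555756778326
bush side [ 490.8 -232.3] [[544.632701262357, -285.6269615447345], [430.5571142796382, -292.1646638391918], [440.01711920923793, -175.78285501341713], [547.9742660256554, -175.51153349259448]]
dark side [ 488.3 -431.7] [[545.277700209185, -473.5421510764345], [428.325815063085, -477.29197977790136], [431.5388588167506, -387.6813598178213], [548.0424033480399, -388.14365422467347]]
```

```bash
python3 - <<'E'
from h import *
F={n:grab_frame(n) for n in('top','side')}
print(tri(F['top'],v(351,188),F['side'],v(290,375)))
plan([(560,-230,280,-7),(627.7,-66.5,150,-7),(627.7,-66.5,9,-7),(627.7,-66.5,260,-7),(488,-429,260,-7),(488,-429,8,-7)])
E
```

```text
(array([745.08144748, -80.30568007,  30.80226133]), np.float64(11.745592330693302))
-> (560, -230, 280, -7) shift [0.0395, 0.1519, 0.0079] turn [0.0, 0.0, 1.554] rows>= 10.4
-> (627.7, -66.5, 150, -7) shift [0.1705, 0.0473, 0.13] turn [0.0, 0.0, 0.0] rows>= 4.4
-> (627.7, -66.5, 9, -7) shift [0.0, 0.0, 0.141] turn [0.0, 0.0, 0.0] rows>= 2.8
-> (627.7, -66.5, 260, -7) shift [0.0, 0.0, -0.251] turn [0.0, 0.0, 0.0] rows>= 5.0
-> (488, -429, 260, -7) shift [-0.3768, -0.0945, 0.0] turn [0.0, 0.0, 0.0] rows>= 7.8
-> (488, -429, 8, -7) shift [0.0, 0.0, 0.252] turn [0.0, 0.0, 0.0] rows>= 5.0
```

drive_tool --series '[[[0.008, 0.03, 0], [0, 0, 0.14], 0.6], [[0.016, 0.06, 0], [0, 0, 0.28], 0.6], [[0.024, 0.09, 0], [0, 0, 0.42], 0.6], [[0.032, 0.12, 0], [0, 0, 0.56], 0.6], [[0.04, 0.152, 0.008], [0, 0, 0.7], 0.6]]'

```text
time_s: 8.4
eef_pos: [559.6, -229.5, 280.7]
ee_rot: [1.288, 2.863, 0.0]
contact_force: [0.6, -0.3, -0.2]
gripper_width: 51.9
grasp_force: 0.0
```

drive_tool --series '[[[0, 0, 0], [0, 0, 0.14], 0.6], [[0, 0, 0], [0, 0, 0.28], 0.6], [[0, 0, 0], [0, 0, 0.42], 0.6], [[0, 0, 0], [0, 0, 0.56], 0.6], [[0, 0, 0], [0, 0, 0.7], 0.6]]'

```text
time_s: 8.9
eef_pos: [559.5, -230.1, 279.8]
ee_rot: [2.192, 2.25, 0.0]
contact_force: [-0.1, -0.4, -1.2]
gripper_width: 51.3
grasp_force: 0.0
```

drive_tool --series '[[[0, 0, 0], [0, 0, 0.14], 0.6], [[0, 0, 0], [0, 0, 0.154], 0.6], [[0, 0, 0], [0, 0, 0.154], 0.6]]'

```text
time_s: 9.2
eef_pos: [559.5, -230.1, 279.7]
ee_rot: [2.35, 2.085, -0.0]
contact_force: [0.5, 0.6, -0.5]
gripper_width: 51.2
grasp_force: 0.0
```

```bash
python3 - <<'E'
from h import *
plan([(627.7,-66.5,150,-7),(627.7,-66.5,9,-7)])
E
```

```text
-> (627.7, -66.5, 150, -7) shift [0.1706, 0.0483, 0.1297] turn [0.0, 0.0, 0.003] rows>= 4.4
-> (627.7, -66.5, 9, -7) shift [0.0, 0.0, 0.141] turn [0.0, 0.0, 0.0] rows>= 2.8
```

drive_tool --series '[[[0.04, 0.011, 0.0], [0, 0, 0], 0.6], [[0.085, 0.024, 0.03], [0, 0, 0], 0.6], [[0.13, 0.037, 0.06], [0, 0, 0], 0.6], [[0.1706, 0.0483, 0.09], [0, 0, 0], 0.6], [[0.1706, 0.0483, 0.13], [0, 0, 0], 0.6]]'

```text
time_s: 9.7
eef_pos: [631.8, -60.5, 150.6]
ee_rot: [2.341, 2.092, 0.011]
contact_force: [0.8, 0.1, -0.4]
gripper_width: 51.7
grasp_force: 0.0
```

drive_tool --series '[[[0, 0, 0.04], [0, 0, 0], 0.6], [[0, 0, 0.08], [0, 0, 0], 0.6], [[0, 0, 0.115], [0, 0, 0], 0.6], [[0, 0, 0.132], [0, 0, 0], 0.6], [[0, 0, 0.141], [0, 0, 0], 0.6]]'

```text
time_s: 10.2
eef_pos: [627.2, -66.8, 6.5]
ee_rot: [-2.349, -2.083, 0.003]
contact_force: [-0.0, -0.7, 0.1]
gripper_width: 50.8
grasp_force: 0.0
```

drive_tool --series '[[[0, 0, 0], [0, 0, 0], 0.0], [[0, 0, 0], [0, 0, 0], 0.0], [[0, 0, 0], [0, 0, 0], 0.0], [[0, 0, 0], [0, 0, 0], 0.0], [[0, 0, 0], [0, 0, 0], 0.0]]' --force 40

```text
time_s: 10.7
eef_pos: [628.6, -67.2, 9.4]
ee_rot: [2.353, 2.08, 0.001]
contact_force: [-0.2, 0.3, -0.4]
gripper_width: 28.9
grasp_force: 41.9
```

drive_tool --series '[[[0, 0, -0.02], [0, 0, 0], 0.0], [[0, 0, -0.07], [0, 0, 0], 0.0], [[0, 0, -0.12], [0, 0, 0], 0.0], [[0, 0, -0.17], [0, 0, 0], 0.0], [[0, 0, -0.22], [0, 0, 0], 0.0]]'

```text
time_s: 11.2
eef_pos: [627.8, -67.2, 231.2]
ee_rot: [2.353, 2.08, 0.001]
contact_force: [2.0, 0.3, -0.4]
gripper_width: 28.7
grasp_force: 41.9
```

drive_tool --series '[[[0, 0, -0.03], [0, 0, 0], 0.0], [[-0.04, -0.01, -0.03], [0, 0, 0], 0.0], [[-0.085, -0.022, -0.03], [0, 0, 0], 0.0], [[-0.13, -0.033, -0.03], [0, 0, 0], 0.0], [[-0.176, -0.0454, -0.03], [0, 0, 0], 0.0]]'

```text
time_s: 11.7
eef_pos: [560.8, -237.4, 259.2]
ee_rot: [2.352, 2.081, 0.001]
contact_force: [-1.2, -1.3, -1.5]
gripper_width: 28.9
grasp_force: 42.0
```

drive_tool --series '[[[-0.045, -0.011, 0], [0, 0, 0], 0.0], [[-0.09, -0.022, 0], [0, 0, 0], 0.0], [[-0.135, -0.034, 0], [0, 0, 0], 0.0], [[-0.175, -0.044, 0], [0, 0, 0], 0.0], [[-0.2, -0.05, 0], [0, 0, 0], 0.0]]'

```text
time_s: 12.2
eef_pos: [484.6, -432.4, 259.0]
ee_rot: [2.357, 2.075, -0.003]
contact_force: [-0.2, 0.1, -1.0]
gripper_width: 28.6
grasp_force: 42.0
```

```bash
python3 - <<'E'
from h import *
np.set_printoptions(precision=1,suppress=True)
s=get_state();print(s['time_s'],s['eef_pos'],s['gripper_width'],s['grasp_force'])
plan([(488,-429,8.5,-7)])
F={n:grab_frame(n) for n in('side',)}
cv2.imwrite('pics/b4.png',cv2.resize(F['side']['pixels'][100:220,230:390,::-1],(800,600),interpolation=cv2.INTER_CUBIC))
E
```

```text
12.2 [ 484.6 -432.4  259. ] 28.610201708192612 41.97385633306112
-> (488, -429, 8.5, -7) shift [0.0043, 0.003, 0.2505] turn [-0.001, 0.002, -0.005] rows>= 5.0
```

View pics/b4.png

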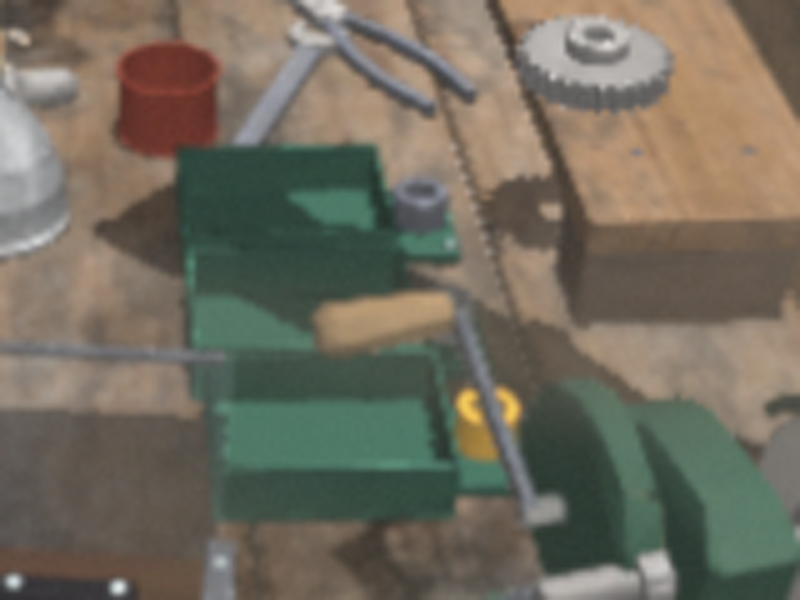

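```bash
python3 - <<'E'
from h import *
np.set_printoptions(precision=1,suppress=True)
F={n:grab_frame(n) for n in('side','top')}
q=lambda x,y:((y+.5)/5-.5+100,(x+.5)/5-.5+230)
print('handle',tri(F['top'],v(397,345),F['side'],q(383,322)),tri(F['top'],v(391,328),F['side'],q(325,330)))
for k,P in dict(dark=[(180,148),(380,148),(185,245),(397,240)],bush=[(213,355),(432,350),(217,463),(455,463)]).items():
    for p in P: print(k,at(F['side'],q(*p),34))
print('samples', at(F['side'],q(418,190),25),at(F['side'],q(489,403),29))
E
```

```text
handle (array([ 484.6, -165.8,  148.9]), np.float64(0.04440252190011632)) (array([ 508.7, -157.3,  151.9]), np.float64(2.5433344654097363))
dark [ 543.6 -489.9]
dark [ 429.6 -483.7]
dark [ 548.  -392.7]
dark [ 434.3 -391.1]
bush [ 541.2 -296.2]
bush [ 431.8 -294.1]
bush [ 546.3 -214. ]
bush [ 435.5 -207.7]
samples [ 412.  -452.8] [ 409.5 -257. ]
```

drive_tool --series '[[[0.006, 0.0128, 0.03], [0, 0, 0], 0.0], [[0.006, 0.0128, 0.075], [0, 0, 0], 0.0], [[0.006, 0.0128, 0.12], [0, 0, 0], 0.0], [[0.006, 0.0128, 0.16], [0, 0, 0], 0.0], [[0.006, 0.0128, 0.2], [0, 0, 0], 0.0]]'

```text
time_s: 12.85
eef_pos: [502.0, -422.3, 57.4]
ee_rot: [2.351, 2.083, 0.002]
contact_force: [0.2, -0.3, -0.1]
gripper_width: 28.2
grasp_force: 42.0
```

drive_tool --series '[[[0, 0, 0.025], [0, 0, 0], 0.0], [[0, 0, 0.04], [0, 0, 0], 0.0], [[0, 0, 0.047], [0, 0, 0], 0.0], [[0, 0, 0.05], [0, 0, 0], 0.0], [[0, 0, 0.05], [0, 0, 0], 0.0]]'

```text
time_s: 13.35
eef_pos: [501.7, -424.9, 8.8]
ee_rot: [2.351, 2.08, -0.001]
contact_force: [0.2, -4.5, -3.9]
gripper_width: 28.6
grasp_force: 46.8
```

drive_tool --series '[[[0, 0, -0.002], [0, 0, 0], 0.0], [[-0.005, -0.002, -0.002], [0, 0, 0], 0.0], [[-0.005, -0.002, -0.002], [0, 0, 0], 0.0], [[-0.005, -0.002, 0], [0, 0, 0], 0.0], [[-0.005, -0.002, 0.0], [0, 0, 0], 0.0]]'

```text
time_s: 13.85
eef_pos: [498.4, -428.0, 8.3]
ee_rot: [-2.352, -2.081, -0.001]
contact_force: [1.2, -0.3, -1.5]
gripper_width: 28.4
grasp_force: 47.1
```

drive_tool --series '[[[0, 0, 0], [0, 0, 0], 0.5], [[0, 0, 0], [0, 0, 0], 0.5], [[0, 0, -0.005], [0, 0, 0], 0.5], [[0, 0, -0.03], [0, 0, 0], 0.5], [[0, 0, -0.07], [0, 0, 0], 0.5]]'

```text
time_s: 14.35
eef_pos: [497.0, -427.7, 77.3]
ee_rot: [-2.35, -2.077, 0.001]
contact_force: [0.5, -0.1, -0.4]
gripper_width: 43.0
grasp_force: 0.0
```

drive_tool --series '[[[0, 0, -0.045], [0, 0, 0], 0.6], [[0, 0, -0.09], [0, 0, 0], 0.6], [[0, 0, -0.135], [0, 0, 0], 0.6], [[0, 0, -0.175], [0, 0, 0], 0.6], [[0, 0, -0.18], [0, 0, 0], 0.6]]'

```text
time_s: 14.85
eef_pos: [499.7, -430.7, 265.4]
ee_rot: [2.346, 2.074, 0.002]
contact_force: [0.6, -0.4, 0.4]
gripper_width: 50.9
grasp_force: 0.0
```

```bash
python3 - <<'E'
from h import *
np.set_printoptions(precision=1,suppress=True)
s=get_state();print(s['time_s'],s['eef_pos'],s['gripper_width'],s['grasp_force'])
plan([(634,-22.2,260,-8),(634,-22.2,12,-8)])
F={n:grab_frame(n) for n in('side',)}
cv2.imwrite('pics/b5.png',cv2.resize(F['side']['pixels'][100:220,230:390,::-1],(800,600),interpolation=cv2.INTER_CUBIC))
E
```

```text
14.85 [ 499.7 -430.7  265.4] 50.87828270742626 0.0
-> (634, -22.2, 260, -8) shift [0.422, 0.083, 0.0038] turn [0.009, 0.006, 0.016] rows>= 8.6
-> (634, -22.2, 12, -8) shift [0.0, 0.0, 0.248] turn [0.0, 0.0, 0.0] rows>= 5.0
```

View pics/b5.png

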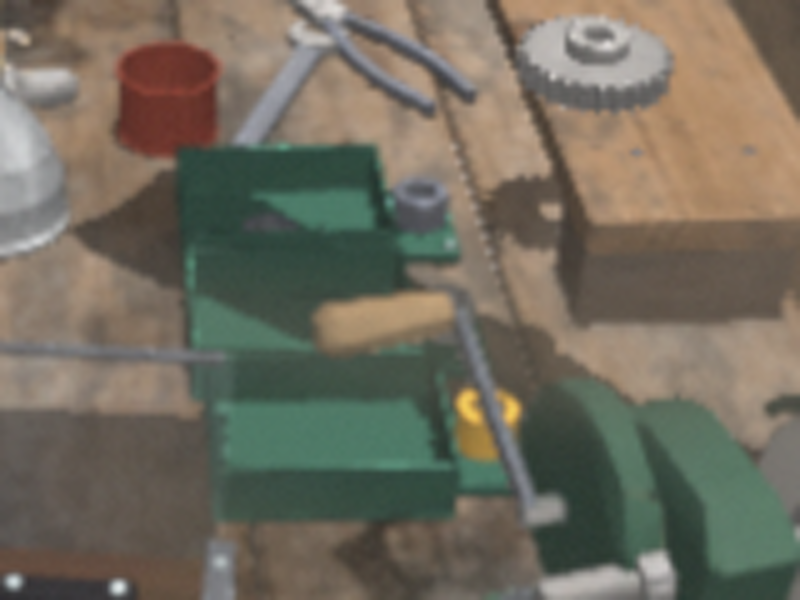

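drive_tool --series '[[[0.042, 0.008, 0], [0, 0, 0], 0.6], [[0.084, 0.016, 0], [0, 0, 0], 0.6], [[0.127, 0.025, 0], [0, 0, 0], 0.6], [[0.169, 0.033, 0], [0, 0, 0], 0.6], [[0.211, 0.0415, 0.002], [0, 0, 0.008], 0.6]]'

```text
time_s: 15.4
eef_pos: [565.1, -222.7, 255.6]
ee_rot: [-2.361, -2.07, 0.001]
contact_force: [0.1, 0.1, 0.3]
gripper_width: 51.1
grasp_force: 0.0
```

drive_tool --series '[[[0.045, 0.009, 0], [0, 0, 0], 0.6], [[0.09, 0.018, 0], [0, 0, 0], 0.6], [[0.135, 0.026, 0], [0, 0, 0], 0.6], [[0.18, 0.035, 0], [0, 0, 0], 0.6], [[0.211, 0.0415, 0.002], [0, 0, 0.008], 0.6]]'

```text
time_s: 15.9
eef_pos: [634.1, -16.5, 253.4]
ee_rot: [-2.365, -2.064, 0.0]
contact_force: [0.4, 0.1, -0.2]
gripper_width: 51.3
grasp_force: 0.0
```

drive_tool --series '[[[0, 0, 0.04], [0, 0, 0], 0.6], [[0, 0, 0.08], [0, 0, 0], 0.6], [[0, 0, 0.11], [0, 0, 0], 0.6], [[0, 0, 0.11], [0, 0, 0], 0.6], [[0, 0, 0.11], [0, 0, 0], 0.6]]'

```text
time_s: 16.4
eef_pos: [633.7, -21.0, 144.3]
ee_rot: [-2.37, -2.061, 0.002]
contact_force: [-0.1, -0.3, -0.1]
gripper_width: 51.3
grasp_force: 0.0
```

```bash
python3 - <<'E'
from h import *
s=get_state();print(s['time_s'],s['eef_pos'])
plan([(634,-22.2,11,-8),(634,-22.2,260,-8),(489,-253,260,-8)])
E
```

```text
16.4 [633.6769331  -20.96503379 144.30233271]
-> (634, -22.2, 11, -8) shift [-0.0011, 0.0007, 0.1333] turn [-0.002, 0.0, 0.0] rows>= 2.7
-> (634, -22.2, 260, -8) shift [0.0, 0.0, -0.249] turn [0.0, 0.0, 0.0] rows>= 5.0
-> (489, -253, 260, -8) shift [-0.2487, -0.1115, 0.0] turn [0.0, 0.0, 0.0] rows>= 5.5
```

drive_tool --series '[[[-0.001, 0.0007, 0.04], [0, 0, 0], 0.6], [[-0.001, 0.0007, 0.08], [0, 0, 0], 0.6], [[-0.001, 0.0007, 0.115], [0, 0, 0], 0.6], [[-0.001, 0.0007, 0.13], [0, 0, 0], 0.6], [[-0.001, 0.0007, 0.133], [0, 0, 0], 0.6]]'

```text
time_s: 16.9
eef_pos: [634.7, -22.0, 11.4]
ee_rot: [-2.37, -2.061, 0.001]
contact_force: [0.1, -0.9, 1.2]
gripper_width: 51.4
grasp_force: 0.0
```

drive_tool --series '[[[0, 0, 0], [0, 0, 0], 0.0], [[0, 0, 0], [0, 0, 0], 0.0], [[0, 0, 0], [0, 0, 0], 0.0], [[0, 0, 0], [0, 0, 0], 0.0], [[0, 0, 0], [0, 0, 0], 0.0]]' --force 40

```text
time_s: 17.4
eef_pos: [636.2, -22.1, 13.9]
ee_rot: [2.368, 2.06, 0.005]
contact_force: [0.1, 0.3, 6.7]
gripper_width: 27.6
grasp_force: 40.3
```

drive_tool --series '[[[0, 0, -0.02], [0, 0, 0], 0.0], [[0, 0, -0.07], [0, 0, 0], 0.0], [[0, 0, -0.12], [0, 0, 0], 0.0], [[0, 0, -0.17], [0, 0, 0], 0.0], [[0, 0, -0.22], [0, 0, 0], 0.0]]'

```text
time_s: 17.9
eef_pos: [634.3, -22.0, 234.8]
ee_rot: [2.37, 2.061, 0.002]
contact_force: [1.1, 0.3, -0.4]
gripper_width: 27.5
grasp_force: 39.7
```

drive_tool --series '[[[0, 0, -0.04], [0, 0, 0], 0.0], [[-0.04, -0.01, -0.04], [0, 0, 0], 0.0], [[-0.085, -0.03, -0.04], [0, 0, 0], 0.0], [[-0.13, -0.055, -0.04], [0, 0, 0], 0.0], [[-0.17, -0.075, -0.04], [0, 0, 0], 0.0]]'

```text
time_s: 18.4
eef_pos: [535.0, -181.6, 272.7]
ee_rot: [2.37, 2.06, 0.001]
contact_force: [-0.2, -1.0, -0.2]
gripper_width: 27.5
grasp_force: 39.7
```

drive_tool --series '[[[-0.04, -0.018, 0], [0, 0, 0], 0.0], [[-0.079, -0.036, 0], [0, 0, 0], 0.0], [[-0.079, -0.036, 0], [0, 0, 0], 0.0], [[-0.079, -0.036, 0], [0, 0, 0], 0.0]]'

```text
time_s: 18.8
eef_pos: [489.5, -254.1, 272.6]
ee_rot: [2.372, 2.058, 0.001]
contact_force: [0.6, 0.5, -0.4]
gripper_width: 27.9
grasp_force: 39.7
```

```bash
python3 - <<'E'
from h import *
s=get_state();print(s['time_s'],s['eef_pos'],s['gripper_width'])
plan([(489,-256,11,-8)])
E
```

```text
18.8 [ 489.53506702 -254.0932219   272.55480735] 27.90288046501605
-> (489, -256, 11, -8) shift [-0.0019, -0.0006, 0.2616] turn [0.001, 0.0, -0.002] rows>= 5.2
```

drive_tool --series '[[[-0.002, -0.0006, 0.045], [0, 0, 0], 0.0], [[-0.002, -0.0006, 0.09], [0, 0, 0], 0.0], [[-0.002, -0.0006, 0.135], [0, 0, 0], 0.0], [[-0.002, -0.0006, 0.18], [0, 0, 0], 0.0], [[-0.002, -0.0006, 0.21], [0, 0, 0], 0.0]]'

```text
time_s: 19.3
eef_pos: [489.6, -252.4, 59.1]
ee_rot: [-2.365, -2.064, -0.0]
contact_force: [0.7, -0.4, -1.0]
gripper_width: 28.1
grasp_force: 39.7
```

drive_tool --series '[[[0, 0, 0.02], [0, 0, 0], 0.0], [[0, 0, 0.035], [0, 0, 0], 0.0], [[0, 0, 0.042], [0, 0, 0], 0.0], [[0, 0, 0.046], [0, 0, 0], 0.0], [[0, 0, 0.047], [0, 0, 0], 0.0]]'

```text
time_s: 19.8
eef_pos: [490.0, -254.6, 14.9]
ee_rot: [2.369, 2.063, 0.001]
contact_force: [-0.4, -0.1, -0.5]
gripper_width: 27.7
grasp_force: 39.7
```

```bash
python3 - <<'E'
from h import *
s=get_state();print(s['time_s'],s['eef_pos'],s['gripper_width'],s['contact_force'])
F={n:grab_frame(n) for n in('side',)}
cv2.imwrite('pics/b6.png',cv2.resize(F['side']['pixels'][110:230,230:390,::-1],(800,600),interpolation=cv2.INTER_CUBIC))
E
```

```text
19.8 [ 489.99013688 -254.55447811   14.85096854] 27.65501006832819 [-0.39420134 -0.09919492 -0.53605903]
```

View pics/b6.png

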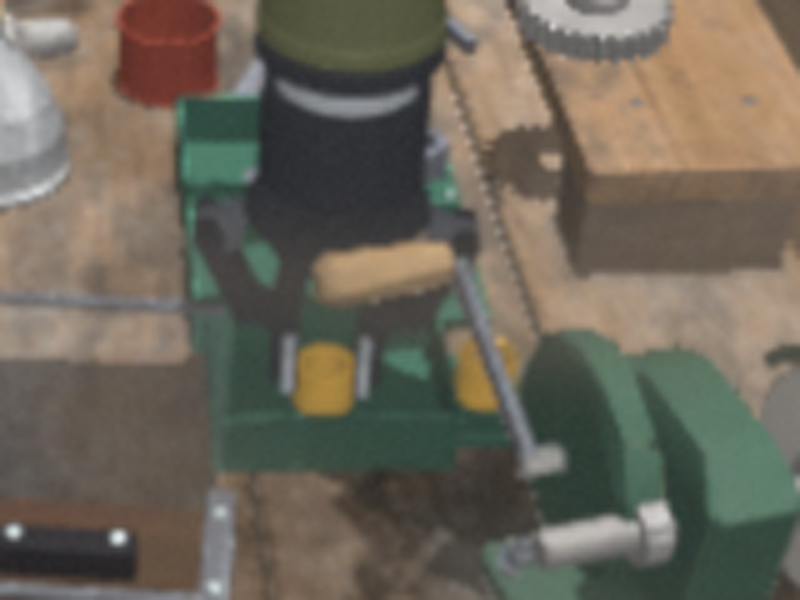

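The bush is held upright between the pads, with its base at (325,413) inside the bush tray. I'm lowering it slowly now.

drive_tool --series '[[[0, 0, 0.001], [0, 0, 0], 0.0], [[0, 0, 0.002], [0, 0, 0], 0.0], [[0, 0, 0.0025], [0, 0, 0], 0.0], [[0, 0, 0.0025], [0, 0, 0], 0.0]]'

```text
time_s: 20.25
eef_pos: [489.3, -255.1, 12.3]
ee_rot: [2.37, 2.061, 0.0]
contact_force: [0.0, 0.2, -0.8]
gripper_width: 27.8
grasp_force: 39.7
```

drive_tool --series '[[[0, 0, 0.001], [0, 0, 0], 0.0], [[0, 0, 0.0015], [0, 0, 0], 0.0], [[0, 0, 0.0015], [0, 0, 0], 0.0]]'

```text
time_s: 20.55
eef_pos: [489.4, -255.2, 11.8]
ee_rot: [2.37, 2.061, 0.001]
contact_force: [-2.7, 1.9, 12.9]
gripper_width: 27.5
grasp_force: 41.2
```

drive_tool --series '[[[0, 0, -0.001], [0, 0, 0], 0.5], [[0, 0, -0.001], [0, 0, 0], 0.5], [[0, 0, -0.005], [0, 0, 0], 0.5], [[0, 0, -0.03], [0, 0, 0], 0.5], [[0, 0, -0.07], [0, 0, 0], 0.5]]'

```text
time_s: 21.05
eef_pos: [487.8, -254.3, 79.4]
ee_rot: [-2.367, -2.059, 0.003]
contact_force: [0.5, 0.1, 0.1]
gripper_width: 42.4
grasp_force: 0.0
```

drive_tool --series '[[[0, 0, -0.045], [0, 0, 0], 0.6], [[0, 0, -0.09], [0, 0, 0], 0.6], [[0, 0, -0.135], [0, 0, 0], 0.6], [[0, 0, -0.175], [0, 0, 0], 0.6], [[0, 0, -0.175], [0, 0, 0], 0.6]]'

```text
time_s: 21.55
eef_pos: [491.4, -256.6, 261.5]
ee_rot: [2.364, 2.055, 0.006]
contact_force: [-0.2, 0.1, -0.1]
gripper_width: 51.3
grasp_force: 0.0
```

```bash
python3 - <<'E'
from h import *
s=get_state();print(s['time_s'],s['eef_pos'],s['gripper_width'])
plan([(638,25.8,255,-12)])
E
```

```text
21.55 [ 491.41329034 -256.57513413  261.50843494] 51.300698165976485
-> (638, 25.8, 255, -12) shift [0.3, 0.1059, 0.0066] turn [0.01, 0.003, 0.07] rows>= 6.4
```

drive_tool --series '[[[0.04, 0.014, 0], [0, 0, 0.01], 0.6], [[0.08, 0.028, 0], [0, 0, 0.02], 0.6], [[0.12, 0.042, 0], [0, 0, 0.04], 0.6], [[0.16, 0.056, 0], [0, 0, 0.06], 0.6], [[0.2, 0.07, 0], [0, 0, 0.07], 0.6]]'

```text
time_s: 22.05
eef_pos: [586.5, -65.1, 255.0]
ee_rot: [-2.442, -1.976, 0.001]
contact_force: [0.4, 0.3, 0.7]
gripper_width: 51.2
grasp_force: 0.0
```

drive_tool --series '[[[0.04, 0.014, 0], [0, 0, 0], 0.6], [[0.08, 0.028, 0], [0, 0, 0], 0.6], [[0.1024, 0.0288, 0.04], [0, 0, 0], 0.6], [[0.1024, 0.0288, 0.08], [0, 0, 0], 0.6], [[0.1024, 0.0288, 0.11], [0, 0, 0], 0.6]]'

```text
time_s: 22.55
eef_pos: [634.5, 29.0, 142.3]
ee_rot: [-2.437, -1.979, 0.004]
contact_force: [-0.1, -0.0, 0.6]
gripper_width: 51.0
grasp_force: 0.0
```

drive_tool --series '[[[0, 0, 0], [0, 0, 0], 0.6], [[0, 0, 0], [0, 0, 0], 0.6]]'

```text
time_s: 22.75
eef_pos: [635.6, 27.3, 145.6]
ee_rot: [-2.441, -1.977, 0.002]
contact_force: [0.2, 0.8, 0.3]
gripper_width: 51.3
grasp_force: 0.0
```

```bash
python3 - <<'E'
from h import *
s=get_state();print(s['time_s'],s['eef_pos'],s['gripper_width'])
plan([(638,25.8,9,-12),(638,25.8,260,-12),(490,-347,260,-12)])
E
```

```text
22.75 [635.64462939  27.26567662 145.62411353] 51.339112976112546
-> (638, 25.8, 9, -12) shift [-0.0009, 0.0027, 0.1366] turn [-0.001, 0.001, 0.0] rows>= 2.7
-> (638, 25.8, 260, -12) shift [0.0, 0.0, -0.251] turn [0.0, 0.0, 0.0] rows>= 5.0
-> (490, -347, 260, -12) shift [-0.3954, -0.0673, 0.0] turn [0.0, 0.0, 0.0] rows>= 8.0
```

drive_tool --series '[[[-0.001, 0.0027, 0.04], [0, 0, 0], 0.6], [[-0.001, 0.0027, 0.08], [0, 0, 0], 0.6], [[-0.001, 0.0027, 0.115], [0, 0, 0], 0.6], [[-0.001, 0.0027, 0.132], [0, 0, 0], 0.6], [[-0.001, 0.0027, 0.1365], [0, 0, 0], 0.6]]'

```text
time_s: 23.25
eef_pos: [638.5, 25.7, 9.0]
ee_rot: [-2.441, -1.977, 0.0]
contact_force: [-0.4, 0.1, 0.0]
gripper_width: 51.3
grasp_force: 0.0
```

drive_tool --series '[[[0, 0, 0], [0, 0, 0], 0.0], [[0, 0, 0], [0, 0, 0], 0.0], [[0, 0, 0], [0, 0, 0], 0.0], [[0, 0, 0], [0, 0, 0], 0.0], [[0, 0, 0], [0, 0, 0], 0.0]]' --force 40

```text
time_s: 23.75
eef_pos: [639.8, 25.8, 11.4]
ee_rot: [2.439, 1.976, 0.005]
contact_force: [-0.1, 0.4, 7.0]
gripper_width: 25.5
grasp_force: 40.2
```

drive_tool --series '[[[0, 0, -0.02], [0, 0, 0], 0.0], [[0, 0, -0.07], [0, 0, 0], 0.0], [[0, 0, -0.12], [0, 0, 0], 0.0], [[0, 0, -0.17], [0, 0, 0], 0.0], [[0, 0, -0.22], [0, 0, 0], 0.0]]'

```text
time_s: 24.25
eef_pos: [637.9, 25.9, 232.3]
ee_rot: [2.441, 1.977, 0.002]
contact_force: [0.2, 0.8, -1.2]
gripper_width: 25.3
grasp_force: 39.6
```

drive_tool --series '[[[-0.01, -0.002, -0.04], [0, 0, 0], 0.0], [[-0.05, -0.01, -0.04], [0, 0, 0], 0.0], [[-0.095, -0.017, -0.04], [0, 0, 0], 0.0], [[-0.14, -0.024, -0.04], [0, 0, 0], 0.0], [[-0.185, -0.0315, -0.04], [0, 0, 0], 0.0]]'

```text
time_s: 24.75
eef_pos: [568.1, -149.9, 270.3]
ee_rot: [2.44, 1.977, 0.002]
contact_force: [0.3, -0.4, -1.5]
gripper_width: 25.4
grasp_force: 39.6
```

drive_tool --series '[[[-0.045, -0.008, 0], [0, 0, 0], 0.0], [[-0.09, -0.016, 0], [0, 0, 0], 0.0], [[-0.135, -0.023, 0], [0, 0, 0], 0.0], [[-0.18, -0.03, 0], [0, 0, 0], 0.0], [[-0.21, -0.036, 0], [0, 0, 0], 0.0]]'

```text
time_s: 25.25
eef_pos: [488.0, -350.0, 270.2]
ee_rot: [2.443, 1.972, -0.002]
contact_force: [0.2, -0.9, -0.6]
gripper_width: 25.7
grasp_force: 39.6
```

drive_tool --series '[[[0, 0, 0.04], [0, 0, 0], 0.0], [[0, 0, 0.08], [0, 0, 0], 0.0], [[0, 0, 0.12], [0, 0, 0], 0.0], [[0, 0, 0.12], [0, 0, 0], 0.0], [[0, 0, 0.12], [0, 0, 0], 0.0]]'

```text
time_s: 25.75
eef_pos: [490.3, -346.6, 150.2]
ee_rot: [2.441, 1.977, -0.0]
contact_force: [0.2, 0.5, -0.2]
gripper_width: 25.4
grasp_force: 39.7
```

```bash
python3 - <<'E'
from h import *
s=get_state();print(s['time_s'],s['eef_pos'],s['gripper_width'])
plan([(490,-347,20,-12)])
E
```

```text
25.75 [ 490.338904   -346.58994289  150.19968996] 25.376941403405727
-> (490, -347, 20, -12) shift [-0.0005, -0.0002, 0.1302] turn [0.0, 0.0, 0.0] rows>= 2.6
```

drive_tool --series '[[[0, 0, 0.04], [0, 0, 0], 0.0], [[0, 0, 0.08], [0, 0, 0], 0.0], [[0, 0, 0.115], [0, 0, 0], 0.0], [[0, 0, 0.132], [0, 0, 0], 0.0], [[0, 0, 0.138], [0, 0, 0], 0.0]]'

```text
time_s: 26.25
eef_pos: [491.2, -347.0, 11.8]
ee_rot: [2.44, 1.977, 0.001]
contact_force: [0.0, -0.0, -0.5]
gripper_width: 25.1
grasp_force: 39.6
```

drive_tool --series '[[[0, 0, 0.001], [0, 0, 0], 0.0], [[0, 0, 0.002], [0, 0, 0], 0.0], [[0, 0, 0.003], [0, 0, 0], 0.0], [[0, 0, 0.003], [0, 0, 0], 0.0]]'

```text
time_s: 26.65
eef_pos: [491.0, -347.0, 9.4]
ee_rot: [2.439, 1.976, 0.001]
contact_force: [-0.6, 0.5, 4.9]
gripper_width: 25.7
grasp_force: 40.2
```

Contact with the tray floor. Releasing, then going for the last dark nut.

drive_tool --series '[[[0, 0, 0], [0, 0, 0], 0.5], [[0, 0, 0], [0, 0, 0], 0.5], [[0, 0, -0.005], [0, 0, 0], 0.5], [[0, 0, -0.03], [0, 0, 0], 0.5], [[0, 0, -0.07], [0, 0, 0], 0.5]]'

```text
time_s: 27.15
eef_pos: [488.8, -345.3, 77.0]
ee_rot: [-2.437, -1.975, 0.002]
contact_force: [0.2, 0.2, 0.4]
gripper_width: 42.6
grasp_force: 0.0
```

drive_tool --series '[[[0, 0, -0.045], [0, 0, 0], 0.6], [[0, 0, -0.09], [0, 0, 0], 0.6], [[0, 0, -0.135], [0, 0, 0], 0.6], [[0, 0, -0.175], [0, 0, 0], 0.6], [[0, 0, -0.175], [0, 0, 0], 0.6]]'

```text
time_s: 27.65
eef_pos: [492.0, -348.3, 259.7]
ee_rot: [2.434, 1.971, 0.005]
contact_force: [0.2, -0.1, 0.7]
gripper_width: 51.4
grasp_force: 0.0
```

```bash
python3 - <<'E'
from h import *
s=get_state();print(s['time_s'],s['eef_pos'],s['gripper_width'])
plan([(650.5,65.3,255,-2)])
E
```

```text
27.65 [ 491.98557558 -348.30929626  259.70166151] 51.355066709769446
-> (650.5, 65.3, 255, -2) shift [0.4375, 0.069, 0.0036] turn [0.009, 0.005, -0.174] rows>= 8.9
```

drive_tool --series '[[[0.04, 0.006, 0], [0, 0, 0], 0.6], [[0.085, 0.013, 0], [0, 0, 0], 0.6], [[0.13, 0.02, 0], [0, 0, 0], 0.6], [[0.175, 0.0275, 0], [0, 0, 0], 0.6], [[0.219, 0.0345, 0], [0, 0, 0], 0.6]]'

```text
time_s: 28.15
eef_pos: [569.5, -137.4, 252.8]
ee_rot: [-2.441, -1.977, 0.001]
contact_force: [2.0, 0.4, 1.0]
gripper_width: 51.1
grasp_force: 0.0
```

drive_tool --series '[[[0.045, 0.007, 0], [0, 0, -0.04], 0.6], [[0.09, 0.014, 0], [0, 0, -0.08], 0.6], [[0.135, 0.021, 0], [0, 0, -0.12], 0.6], [[0.18, 0.028, 0], [0, 0, -0.16], 0.6], [[0.219, 0.0345, 0], [0, 0, -0.174], 0.6]]'

```text
time_s: 28.65
eef_pos: [648.6, 70.5, 252.6]
ee_rot: [-2.256, -2.185, 0.0]
contact_force: [-0.3, -0.6, -0.4]
gripper_width: 51.5
grasp_force: 0.0
```

drive_tool --series '[[[0, 0, 0.04], [0, 0, 0], 0.6], [[0, 0, 0.08], [0, 0, 0], 0.6], [[0, 0, 0.11], [0, 0, 0], 0.6], [[0, 0, 0.11], [0, 0, 0], 0.6], [[0, 0, 0.11], [0, 0, 0], 0.6]]'

```text
time_s: 29.15
eef_pos: [648.5, 67.6, 143.3]
ee_rot: [-2.26, -2.182, 0.001]
contact_force: [0.1, -0.1, 0.2]
gripper_width: 51.2
grasp_force: 0.0
```

```bash
python3 - <<'E'
from h import *
s=get_state();print(s['time_s'],s['eef_pos'],s['gripper_width'])
plan([(650.5,65.3,9,-2),(650.5,65.3,260,-2),(478,-466,260,-2)])
E
```

```text
29.15 [648.52963625  67.58085293 143.29421799] 51.20521008941323
-> (650.5, 65.3, 9, -2) shift [-0.0022, 0.0022, 0.1343] turn [-0.001, 0.0, -0.0] rows>= 2.7
-> (650.5, 65.3, 260, -2) shift [0.0, 0.0, -0.251] turn [0.0, 0.0, 0.0] rows>= 5.0
-> (478, -466, 260, -2) shift [-0.537, -0.1539, 0.0] turn [0.0, 0.0, 0.0] rows>= 11.2
```

drive_tool --series '[[[-0.0022, 0.0022, 0.04], [0, 0, 0], 0.6], [[-0.0022, 0.0022, 0.08], [0, 0, 0], 0.6], [[-0.0022, 0.0022, 0.115], [0, 0, 0], 0.6], [[-0.0022, 0.0022, 0.13], [0, 0, 0], 0.6], [[-0.0022, 0.0022, 0.134], [0, 0, 0], 0.6]]'

```text
time_s: 29.65
eef_pos: [651.0, 65.4, 9.2]
ee_rot: [-2.26, -2.182, 0.0]
contact_force: [-0.0, -1.0, 0.6]
gripper_width: 51.2
grasp_force: 0.0
```

drive_tool --series '[[[0, 0, 0], [0, 0, 0], 0.0], [[0, 0, 0], [0, 0, 0], 0.0], [[0, 0, 0], [0, 0, 0], 0.0], [[0, 0, 0], [0, 0, 0], 0.0], [[0, 0, 0], [0, 0, 0], 0.0]]' --force 40

```text
time_s: 30.15
eef_pos: [652.3, 65.5, 11.4]
ee_rot: [2.258, 2.18, 0.005]
contact_force: [-0.6, 0.1, 6.9]
gripper_width: 28.6
grasp_force: 40.3
```

drive_tool --series '[[[0, 0, -0.02], [0, 0, 0], 0.0], [[0, 0, -0.07], [0, 0, 0], 0.0], [[0, 0, -0.12], [0, 0, 0], 0.0], [[0, 0, -0.17], [0, 0, 0], 0.0], [[0, 0, -0.22], [0, 0, 0], 0.0]]'

```text
time_s: 30.65
eef_pos: [650.3, 65.4, 232.3]
ee_rot: [2.259, 2.182, 0.002]
contact_force: [1.3, 0.7, -1.2]
gripper_width: 28.2
grasp_force: 39.8
```

drive_tool --series '[[[-0.01, -0.003, -0.04], [0, 0, 0], 0.0], [[-0.05, -0.014, -0.04], [0, 0, 0], 0.0], [[-0.095, -0.027, -0.04], [0, 0, 0], 0.0], [[-0.14, -0.04, -0.04], [0, 0, 0], 0.0], [[-0.18, -0.0515, -0.04], [0, 0, 0], 0.0]]'

```text
time_s: 31.15
eef_pos: [591.8, -115.0, 270.3]
ee_rot: [2.26, 2.18, 0.001]
contact_force: [0.9, -0.2, -1.3]
gripper_width: 28.8
grasp_force: 39.8
```

drive_tool --series '[[[-0.036, -0.01, 0], [0, 0, 0], 0.0], [[-0.072, -0.02, 0], [0, 0, 0], 0.0], [[-0.108, -0.031, 0], [0, 0, 0], 0.0], [[-0.144, -0.041, 0], [0, 0, 0], 0.0], [[-0.18, -0.0515, 0], [0, 0, 0], 0.0]]'

```text
time_s: 31.65
eef_pos: [534.4, -292.0, 270.1]
ee_rot: [2.259, 2.182, 0.001]
contact_force: [0.2, 0.3, -0.7]
gripper_width: 28.5
grasp_force: 39.8
```

drive_tool --series '[[[-0.04, -0.011, 0], [0, 0, 0], 0.0], [[-0.08, -0.022, 0], [0, 0, 0], 0.0], [[-0.12, -0.034, 0], [0, 0, 0], 0.0], [[-0.16, -0.046, 0], [0, 0, 0], 0.0], [[-0.177, -0.0509, 0], [0, 0, 0], 0.0]]'

```text
time_s: 32.15
eef_pos: [474.7, -470.4, 269.8]
ee_rot: [2.265, 2.175, -0.005]
contact_force: [-0.0, -0.4, -0.6]
gripper_width: 28.7
grasp_force: 39.8
```

drive_tool --series '[[[0, 0, 0.04], [0, 0, 0], 0.0], [[0, 0, 0.08], [0, 0, 0], 0.0], [[0, 0, 0.12], [0, 0, 0], 0.0], [[0, 0, 0.12], [0, 0, 0], 0.0], [[0, 0, 0.12], [0, 0, 0], 0.0]]'

```text
time_s: 32.65
eef_pos: [478.5, -465.6, 150.0]
ee_rot: [-2.259, -2.183, -0.0]
contact_force: [0.2, -0.4, -0.3]
gripper_width: 28.2
grasp_force: 39.9
```

```bash
python3 - <<'E'
from h import *
s=get_state();print(s['time_s'],s['eef_pos'],s['gripper_width'])
plan([(478,-466,12,-2)])
E
```

```text
32.65 [ 478.48480285 -465.5949076   150.04497312] 28.211024692420047
-> (478, -466, 12, -2) shift [-0.0005, -0.0005, 0.138] turn [-0.0, -0.0, 0.0] rows>= 2.8
```

drive_tool --series '[[[0, 0, 0.04], [0, 0, 0], 0.0], [[0, 0, 0.08], [0, 0, 0], 0.0], [[0, 0, 0.11], [0, 0, 0], 0.0], [[0, 0, 0.13], [0, 0, 0], 0.0], [[0, 0, 0.138], [0, 0, 0], 0.0]]'

```text
time_s: 33.15
eef_pos: [479.1, -466.3, 11.9]
ee_rot: [2.259, 2.182, 0.0]
contact_force: [-0.8, 0.7, -0.5]
gripper_width: 28.5
grasp_force: 39.8
```

drive_tool --series '[[[0, 0, 0.001], [0, 0, 0], 0.0], [[0, 0, 0.002], [0, 0, 0], 0.0], [[0, 0, 0.003], [0, 0, 0], 0.0], [[0, 0, 0.003], [0, 0, 0], 0.0]]'

```text
time_s: 33.55
eef_pos: [478.7, -466.5, 9.5]
ee_rot: [2.258, 2.181, 0.0]
contact_force: [-0.1, 0.5, 2.8]
gripper_width: 28.4
grasp_force: 40.3
```

drive_tool --series '[[[0, 0, 0], [0, 0, 0], 0.5], [[0, 0, 0], [0, 0, 0], 0.5], [[0, 0, -0.005], [0, 0, 0], 0.5], [[0, 0, -0.03], [0, 0, 0], 0.5], [[0, 0, -0.07], [0, 0, 0], 0.5]]'

```text
time_s: 34.05
eef_pos: [476.9, -464.4, 76.7]
ee_rot: [-2.256, -2.179, 0.0]
contact_force: [0.3, 0.2, -0.1]
gripper_width: 43.0
grasp_force: 0.0
```

drive_tool --series '[[[0, 0, -0.045], [0, 0, 0], 0.5], [[0, 0, -0.09], [0, 0, 0], 0.5], [[0, 0, -0.135], [0, 0, 0], 0.5], [[0, 0, -0.175], [0, 0, 0], 0.5], [[0, 0, -0.18], [0, 0, 0], 0.5]]'

```text
time_s: 34.55
eef_pos: [479.3, -467.7, 264.9]
ee_rot: [2.253, 2.175, 0.0]
contact_force: [0.0, -0.9, 0.1]
gripper_width: 42.7
grasp_force: 0.0
```

drive_tool --series '[[[0.045, 0.01, 0], [0, 0, 0], 0.5], [[0.09, 0.02, 0], [0, 0, 0], 0.5], [[0.135, 0.03, 0], [0, 0, 0], 0.5], [[0.18, 0.04, 0], [0, 0, 0], 0.5], [[0.22, 0.05, 0], [0, 0, 0], 0.5]]'

```text
time_s: 35.05
eef_pos: [535.8, -245.2, 258.0]
ee_rot: [-2.259, -2.183, -0.0]
contact_force: [0.7, 0.2, 0.3]
gripper_width: 42.5
grasp_force: 0.0
```

drive_tool --series '[[[0.045, 0.01, 0], [0, 0, 0], 0.5], [[0.09, 0.02, 0], [0, 0, 0], 0.5], [[0.135, 0.03, 0], [0, 0, 0], 0.5], [[0.18, 0.04, 0], [0, 0, 0], 0.5], [[0.22, 0.05, 0], [0, 0, 0], 0.5]]'

```text
time_s: 35.55
eef_pos: [593.3, -27.0, 258.0]
ee_rot: [-2.258, -2.183, -0.0]
contact_force: [0.6, -0.2, 0.0]
gripper_width: 42.7
grasp_force: 0.0
```

drive_tool --series '[[[0.045, 0, 0], [0, 0, 0], 0.5], [[0.09, 0, 0], [0, 0, 0], 0.5], [[0.13, 0, 0], [0, 0, 0], 0.5], [[0.15, 0, 0], [0, 0, 0], 0.5], [[0.15, 0, 0], [0, 0, 0], 0.5]]'

```text
time_s: 36.05
eef_pos: [597.9, 125.1, 257.5]
ee_rot: [-2.251, -2.188, -0.001]
contact_force: [1.3, -1.0, -0.4]
gripper_width: 42.8
grasp_force: 0.0
```

```bash
python3 - <<'E'
from h import *
np.set_printoptions(precision=1,suppress=True)
F={n:grab_frame(n) for n in('side','top')}
cv2.imwrite('pics/b7.png',cv2.resize(F['top']['pixels'][125:275,200:400,::-1],(800,600),interpolation=cv2.INTER_CUBIC))
cv2.imwrite('pics/b8.png',cv2.resize(F['side']['pixels'][80:330,180:380,::-1],(480,600),interpolation=cv2.INTER_CUBIC))
for n in F:
    for d in look_for(n,'oil_can')[:2]: print(n,d['p'],d['centre'])
s=get_state();print(s['time_s'],s['eef_pos'],s['contact_force'])
E
```

```text
side 0.97 [138.0, 219.4]
side 0.48 [183.6, 294.5]
top 0.72 [165.0, 379.6]
top 0.69 [233.1, 368.7]
36.25 [598.7 118.3 258.1] [-0.1  0.1  0.4]
```

View pics/b7.png

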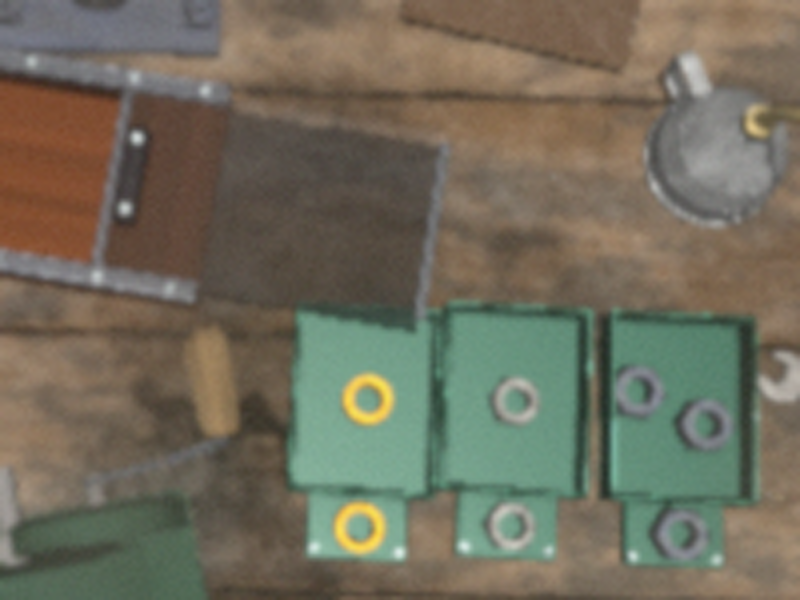

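View pics/b8.png

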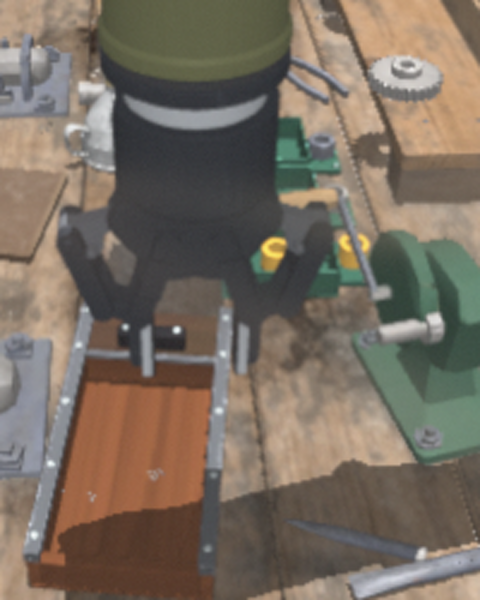

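```bash
python3 - <<'E'
from h import *
np.set_printoptions(precision=1,suppress=True)
F={n:grab_frame(n) for n in('side','top')}
f=np.load('f.npz')
print(at(F['top'],(168,232.8),62),at(F['side'],(220,243.3),62))
# pixel change of the lid zone since right after opening, before the picks
a=f['toppixels'][140:185,222:245].astype(int);b=F['top']['pixels'][140:185,222:245].astype(int);print('mean diff',abs(a-b).mean())
# inner end of the box as seen right after opening: dark-edge columns along the row of rib middle
u=np.array([-.138,-.990])
P=[at(F['top'],(125+h/4,200+w/4),z) for w,h,z in((125,95,45),(100,258,45),(445,145,45),(418,318,45))]
print('lid edges along box x',[round(float(p@u),1) for p in P],'grip',round(float(np.array([616.8,-107.4])@u),1))
E
```

```text
[ 618.7 -109.5] [618.4 -97.6]
mean diff 7.16682769726248
lid edges along box x [8.8, 11.7, 210.0, 208.8] grip 21.2
```

```bash
python3 - <<'E'
from h import *
f=np.load('f.npz');F={n:{k[len(n):]:f[k] for k in f.files if k.startswith(n)} for n in('top','side')}
u=np.array([-.138,-.990])
q=lambda x,y:((y+.5)/4-.5+130,(x+.5)/4-.5+140)
print('left wall top inner',[round(float(at(F['top'],q(*p),40)@u),1) for p in((62,50),(36,180))],'floor-left',[round(float(at(F['top'],q(*p),5)@u),1) for p in((75,45),(50,185))])
s=lambda x,y:((y+.5)/3.333-.5+215,(x+.5)/3.333-.5+190)
print('right inner floor (side)',[round(float(at(F['side'],s(*p),5)@u),1) for p in((85,80),(262,83))])
E
```

```text
left wall top inner [-184.9, -183.4] floor-left [-188.7, -185.2]
right inner floor (side) [6.8, 13.7]
```

```bash
python3 -c "
from plant import *
print(hand_in())"
```

```text
the job is handed in; nothing more can be done
None
```

I opened the lid to its stop, put all four parts flat in their matching trays without moving the oil can, and handed the job in at about 36 s; no verdict came back.

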